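# Hold the grinding head on the spindle flat

### The arm

A 6-joint arm with a two-finger parallel gripper is mounted at the origin on the work surface. World frame = base frame: x ahead of the robot, y to its left, z up, the work surface at z = 0. Lengths are in m, angles in rad, forces in N, time in s.
With the tool pointing down it reaches from about 0.35 to 0.85 m from the base axis. Payload 8.1 kg.
Tool frame: the origin (TCP) lies between the finger pads; the fingertips stand nose_length ahead of it and the grasp point (between the pads) lies 2 mm behind it (nose_length is the distance from the TCP to the fingertips, in m); z points along the fingers, x is the direction in which the jaws open and shut, and the axes are right-handed (so a half turn about z gives the same grasp; the last joint's range is limited). The gripper opens to 93 mm and grips with 3 to 60 N. Pads are 15 mm wide; open, the fingers measure 128 mm over their backs; the gripper's body (75 mm by 188 mm) begins 65 mm behind the grasp point.
Start: joints at [-1.383, 0.13, 1.488, -0, 1.523, -0.085], TCP at [0.162, -0.578, 0.236] pointing down, gripper open.
Joint ranges: [-2.96, 2.96], [-0.89, 2.26], [0.02, 2.5], [-1.34, 4.48], [0, 2.73], [-2.66, 2.66]. Speed limits (rad/s): [2.39, 2.39, 2.79, 3.14, 3.14, 3.14].

### API

Orientations are given as a rotation vector (axis times angle).
In Python, from plant import * gives the robot as it stands.
- The arm moves only by the tool carry_out, never from a script. Its argument "steps" is a list of rows, each an object with "xyz": the shift along the world's x, y, z in cm, a list of three; "rot": the turn, a rotation vector about the world's x, y, z in degrees, a list of three. In form: [{"xyz": [tx, ty, tz], "rot": [rx, ry, rz]}, ...]. A call has 1 to 10 rows; each row is the pose to reach, as a shift and turn from the pose commanded when the call began; what a row does not reach only later rows make up. A row lasts 1/10 s, in which the tool goes at most 50 mm and 8.59 degrees, less where a joint would pass 70% of its speed; a pose out of reach is approached as far as the arm can. A call with a gripper value outside its range is refused whole. "grip" is the opening, from 0 (shut) to 1 (fully open), set as the call begins (left out, the last holds). The fingers move at their own pace and stop on an object; "force" is the grip in N (left out, the last holds). Time passes only in rows, so rows that repeat a pose let the fingers close. It gives the time, the measured TCP pose, the force and the opening at its end, in the units of the state.
- read_state(): the state, without advancing time (a new reading comes with each control period).
- read_camera(name): name is "scene" or "side" or "wrist"; returns the picture (400x640x3 uint8, red, green, blue); there is no depth.
- calibration(name): a dict with "fov_y" (degrees; the focal length in pixels is half the picture's height over the tangent of half this angle, whatever the lens; pixels are square), "cx", "cy" (the principal point, pixels), "xyz" and "attitude" of the camera in the world. Camera axes: x right, y down, z forward; pixel columns grow to the right and rows downward; lengths in m; the calibration is good to about 2 mm. A picture is of the moment at which its call begins: read the wrist's pose just before it. calibration takes no time and is no camera call; for the wrist camera it gives the pose at the moment of the call.
- close_job(): hands the job in, once; it reports no verdict.
The state is a dict: "t": time; "q": joint angles; "dq": joint speeds; "joint_torque": joint torques, N m; "tool_pos": TCP position; "orientation": TCP orientation; "force": force on the tool from outside, world axes, zero at the start; "wrist_torque": the same for the moment, N m; "opening": finger opening in m.
Only numpy, scipy, OpenCV 4.12 (cv2) and the standard library are available. Lean on these libraries where they do the work, as an engineer would, in place of code of your own. Each camera call takes 0.05 s, during which the arm holds its last target.

### The job

Fit the loose grinding head onto the glass grinder's spindle, right way up: the spindle turns by hand and has two flats, which can be found by feel, and the head's set screw only passes where a flat is. Bring the head fully down onto the bearing boss with its set screw on a flat and pointing straight at the key guide on the grinder's deck, and finish while still gripping it there, so that a colleague can tighten the screw. Leave the tub, the glass stack and the cup alone.

Things in the scene. Friction and masses are not known exactly. Their poses are not given: they have to be found in the camera images.
- grinder: Bench glass grinder, fixed: grey housing 200 (x) x 180 (y) mm, black slotted deck 85 mm above the table. Origin: centre of the underside, straight under the spindle axis; z up; the key guide is on its own -x side, so the set screw must point along the grinder's -x. It stands left or right of the robot's centre line, turned up to 0.4 rad.
- spindle_foot (a point): Point on the spindle axis on top of the steel bearing boss (28 mm diameter, 8 mm high; its top is 93 mm above the table): the seated head's underside lies here. Its axes are the grinder's, not the spindle's. The spindle turns freely any number of turns about the vertical against a steady friction of about 0.05 N m and stays where it is left. The deck is free for 60 mm around.
- spindle_tip (a point): Axis point at the upper end of the upright steel spindle, 26 mm above the boss (axes of the grinder). Lowest 4 mm of the spindle: round, 16 mm diameter; above: two opposite parallel flats, 10 mm across the flats, 16 mm across the round sides (a flat spans 51 degrees either side of its middle); top 3 mm chamfered to 7 x 13 mm. The flats start in an unknown direction; either will do.
- key_guide (a point): Middle of the slot in the aluminium key guide, a fixed slotted block on the deck 24 x 34 x 26 mm high, centred 80 mm from the spindle axis on the grinder's -x side; this point is at the height of the seated set screw, 16 mm above the deck.
- head: Loose grinding head (a collar), about 140 g, standing upright on the table on the other side from the grinder. 42 mm high: brass hub 30 mm diameter for the lowest 14 mm, above it a band of 36 mm diameter to grip from above (fingertips 15 mm or more above its underside clear the screw). Bore 18.4 mm diameter, right through. Origin: centre of the underside; z up the bore; set screw along its +x.
- screw_tip (a point): Blunt inner end of the set screw in the bore: 6 mm from the head's axis along its +x, 8 mm above the underside; 8 mm wide, 6 mm high (5 to 11 mm above the underside). It slides down a flat when within about 12 degrees of the flat's middle; elsewhere it rests on the spindle's end, the underside then about 18 to 21 mm above the boss.
- set_screw (a point): Outer end of the set screw, a steel screw 8 mm thick sticking out of the hub: 23 mm from the head's axis along its +x, 8 mm above the underside. At the start it points within 1.2 rad of the direction towards the robot (world -x).
- frit_tub: Bystander: clear open tub 100 x 140 x 55 mm, beyond the work; origin centre of underside.
- glass_stack: Bystander: stack of glass tiles 80 x 80 x 30 mm; origin centre of underside.
- brush_cup: Bystander: white cup with brushes, 72 mm diameter, 95 mm high (brushes to 195 mm); origin centre of underside.
Mind the look-alikes: they are no part of the job. Leave any purple look-alike of the head alone.

How it is judged:
By the outcome, as a careful person would: the job done as asked, in the order asked, and still so for the second after the job is handed in, while the arm keeps its last pose, push and grip.
It also fails if it takes over 72 s, if anything falls off the work surface, if the arm or the gripper's body presses on something with over 40 N, if the wrist force passes 120 N, or if a joint passes its speed limit or range.

## Working session

There is one attempt and no reset: what is moved stays moved. The work goes in short steps, Python scripts to look and compute and a tool call to move; the robot and the scene stay as the last step left them, time stands still between calls to the robot, and variables do not carry over. Pictures are saved under pics/ and viewed, and the job is handed in when it is done.

Besides the shell and the picture viewer there is one more tool, called after "Emit:" as name([rows], argument=value, ...), one row to a line, values as JSON. carry_out: Moves the arm, as the interface text tells. Its arguments: {"type":"object","properties":{"steps":{"type":"array","items":{"type":"object","properties":{"xyz":{"type":"array","items":{"type":"number"}},"rot":{"type":"array","items":{"type":"number"}}}}},"grip":{"type":"number"},"force":{"type":"number"}},"required":["steps"]}

```bash
mkdir -p pics; ls; python3 - <<'E'
from plant import *
import cv2
s=read_state();print(s)
for n in ["scene","side","wrist"]:
    print(n,calibration(n))
    cv2.imwrite(f"pics/{n}0.png",read_camera(n)[:,:,::-1])
E
```

```text
pics
{'t': 0.0, 'q': array([-1.38341335e+00,  1.31144436e-01,  1.48925960e+00,  4.32873615e-05,
        1.52302104e+00, -8.54394594e-02]), 'dq': array([ 3.21027632e-04,  8.35854428e-04, -5.04602130e-05,  6.98174494e-05,
        1.37716686e-03, -1.56330295e-03]), 'joint_torque': array([ 4.06057501e-03, -5.59843004e+01, -4.91754520e+01,  7.71259842e-02,
        3.55444173e-02, -1.35664827e-04]), 'tool_pos': array([ 0.16158365, -0.57727487,  0.23460824]), 'orientation': array([-2.50188932e+00,  1.89795520e+00,  2.09000732e-03]), 'force': array([ 0.2315365 , -0.12591569,  0.36579422]), 'wrist_torque': array([-0.02548022,  0.03843896,  0.00330871]), 'opening': 0.09334238520182452}
scene {'fov_y': 45.8345252942249, 'cx': 325.3553239950393, 'cy': 200.98477042068234, 'xyz': array([1.0017509 , 0.27726386, 0.95891947]), 'attitude': array([-1.36082619, -2.48131211,  0.66290887])}
side {'fov_y': 43.29811382956117, 'cx': 323.638017343211, 'cy': 205.35178356744555, 'xyz': array([0.01809   , 0.84593903, 0.77137231]), 'attitude': array([-0.74417891,  2.4325495 , -1.29988799])}
wrist {'fov_y': 67.50556153115572, 'cx': 321.48888187247206, 'cy': 198.54647687796327, 'xyz': array([ 0.22817889, -0.56000625,  0.38297059]), 'attitude': array([ 2.33371573, -1.77130369, -0.22856123])}
```

View pics/scene0.png

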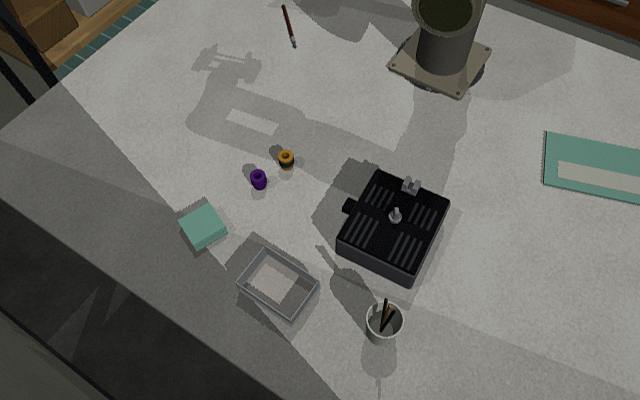

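View pics/side0.png

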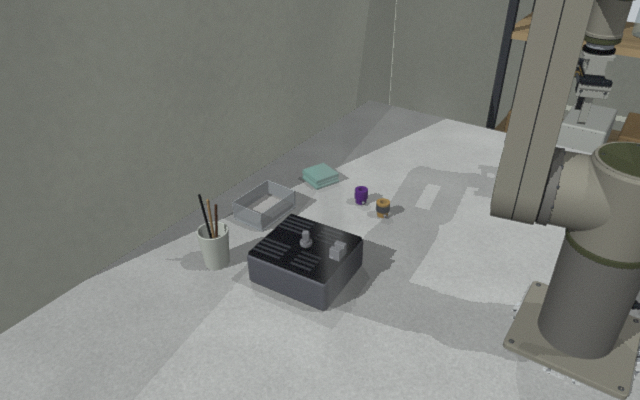

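View pics/wrist0.png

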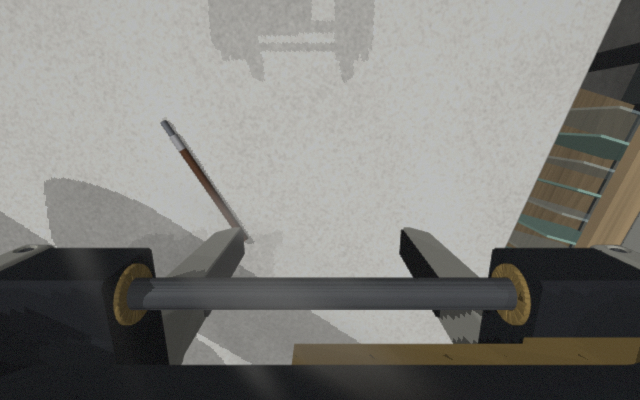

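```bash
cat > h.py <<'E'
from plant import *
import cv2, numpy as np
from scipy.spatial.transform import Rotation as R
def K(c):
    f=200/np.tan(np.radians(c['fov_y'])/2); return f
def proj(c,P):
    P=np.atleast_2d(P); p=(R.from_rotvec(c['attitude']).as_matrix().T@(P-c['xyz']).T).T
    f=K(c); return np.c_[f*p[:,0]/p[:,2]+c['cx'],f*p[:,1]/p[:,2]+c['cy']]
def ray(c,u,v):
    f=K(c); return R.from_rotvec(c['attitude']).as_matrix()@np.array([(u-c['cx'])/f,(v-c['cy'])/f,1])
def onz(c,u,v,z):
    d=ray(c,u,v); return c['xyz']+d*(z-c['xyz'][2])/d[2]
def tri(obs):
    A=np.zeros((3,3));b=np.zeros(3)
    for c,u,v in obs:
        d=ray(c,u,v);d/=np.linalg.norm(d);M=np.eye(3)-np.outer(d,d);A+=M;b+=M@c['xyz']
    return np.linalg.solve(A,b)
def crop(im,x0,y0,x1,y1,s,name):
    cv2.imwrite(name,cv2.resize(im[y0:y1,x0:x1],None,fx=s,fy=s,interpolation=cv2.INTER_CUBIC))
E
python3 - <<'E'
from h import *
a=cv2.imread('pics/scene0.png');b=cv2.imread('pics/side0.png')
crop(a,330,160,460,290,5,'pics/a1.png')
crop(a,240,140,310,200,10,'pics/a2.png')
crop(b,240,200,370,310,6,'pics/b1.png')
crop(b,340,170,410,230,10,'pics/b2.png')
E
```

```text
(no output)
```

View pics/a1.png

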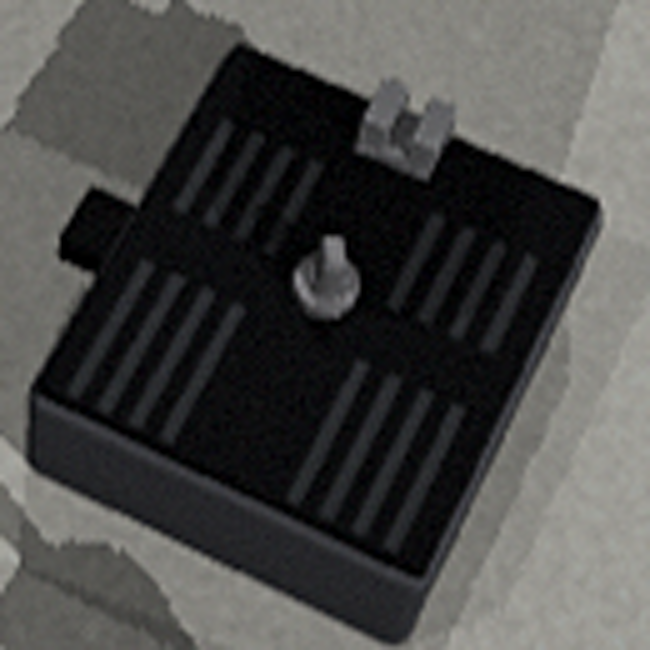

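View pics/a2.png

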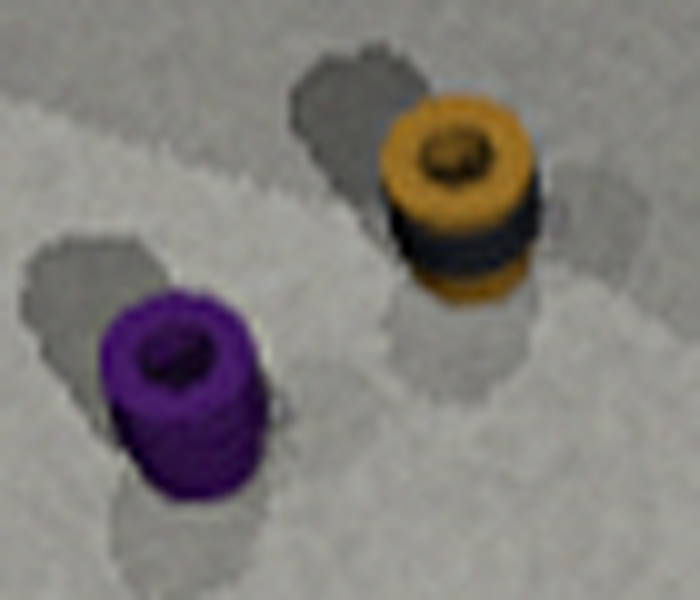

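View pics/b1.png

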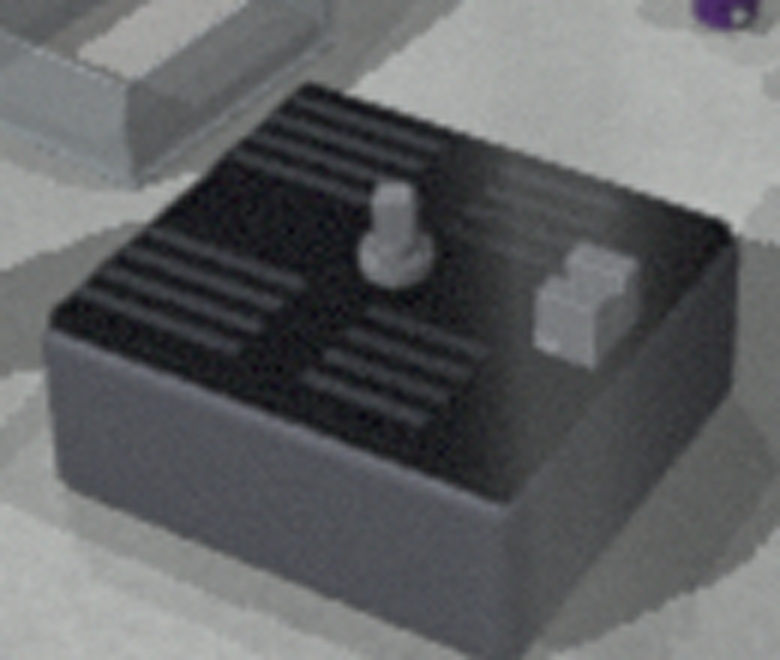

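View pics/b2.png

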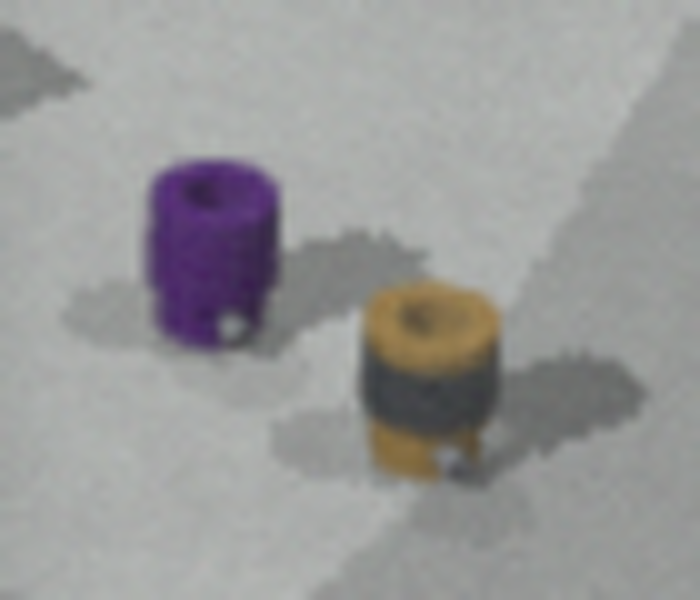

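```bash
python3 - <<'E'
from h import *
a=calibration('scene');b=calibration('side')
np.set_printoptions(precision=4,suppress=True)
print('head',onz(a,285.7,156,.042),onz(b,383.1,202.6,.042),tri([(a,285.7,156),(b,383.1,202.6)]))
print('screw',onz(b,385.2,216,.008))
print('tip',onz(a,396.4,208.4,.119),onz(b,305.5,231,.119),tri([(a,396.4,208.4),(b,305.5,231)]))
cs=[onz(a,330+x/5,160+y/5,.085) for x,y in[(238,43),(603,203),(418,578),(33,393)]]
print(cs)
print('mean',np.mean(cs,0)); 
for i in range(4):
    d=cs[(i+1)%4]-cs[i]; print(np.linalg.norm(d),np.arctan2(d[1],d[0]))
cb=[onz(b,240+x/6,200+y/6,.085) for x,y in[(308,80),(738,228),(505,505),(48,325)]]
print('meanb',np.mean(cb,0)); 
for i in range(4):
    d=cb[(i+1)%4]-cb[i]; print(np.linalg.norm(d),np.arctan2(d[1],d[0]))
E
```

```text
head [ 0.5176 -0.1575  0.042 ] [ 0.5162 -0.1549  0.042 ] [ 0.5172 -0.1578  0.0404]
screw [ 0.5037 -0.1478  0.008 ]
tip [0.5443 0.1422 0.119 ] [0.5497 0.1429 0.119 ] [0.547  0.1441 0.1219]
[array([0.4597, 0.054 , 0.085 ]), array([0.4479, 0.2246, 0.085 ]), array([0.6391, 0.2361, 0.085 ]), array([0.6522, 0.0677, 0.085 ])]
mean [0.5497 0.1456 0.085 ]
0.17095286319682515 1.6399402327614867
0.19150122290399763 0.06041202288075741
0.16891476380890127 -1.4933194872541573
0.19290181992841077 -3.0705212433745186
meanb [0.544  0.1489 0.085 ]
0.19312616370099703 -3.0826828272732953
0.1737925473126285 1.6435408788965902
0.18952403845712448 0.0692369454229938
0.17583608112838142 -1.4776631397837385
```

```bash
python3 - <<'E'
from h import *
np.set_printoptions(precision=4,suppress=True)
s=read_state();T=R.from_rotvec(s['orientation']).as_matrix();print(T)
c=calibration('wrist');C=R.from_rotvec(c['attitude']).as_matrix()
print('cam in tool',T.T@(c['xyz']-s['tool_pos']),'\n',T.T@C)
for u,v in[(320,50),(320,120),(320,200),(320,240)]:
    p=onz(c,u,v,0.04);print(u,v,p,'tool',T.T@(p-s['tool_pos']))
print(proj(c,s['tool_pos']))
a=calibration('scene');b=calibration('side')
print('purple',onz(a,240+18.2,140+36,.042))
print({k:v for k,v in globals().items() if 'nose' in k})
E
```

```text
[[ 0.2694 -0.963  -0.0003]
 [-0.963  -0.2694  0.0014]
 [-0.0014 -0.0001 -1.    ]]
cam in tool [ 0.001  -0.0688 -0.1483] 
 [[ 1.     -0.0007  0.0007]
 [ 0.0005  0.9675  0.2529]
 [-0.0009 -0.2529  0.9675]]
320 50 [ 0.2965 -0.5392  0.04  ] tool [-0.0002 -0.1402  0.1948]
320 120 [ 0.228  -0.5582  0.04  ] tool [-0.0003 -0.0692  0.1948]
320 200 [ 0.1396 -0.5827  0.04  ] tool [-0.0005  0.0226  0.1948]
320 240 [ 0.0905 -0.5964  0.04  ] tool [-0.0006  0.0735  0.1948]
[[319.4437 252.6925]]
purple [ 0.5972 -0.179   0.042 ]
{'nose_length': 0.017}
```

Emit:
carry_out([
  {"xyz":[3,4,0],"rot":[0,0,8]},
  {"xyz":[6,8,0],"rot":[0,0,16]},
  {"xyz":[9,11,0],"rot":[0,0,24]},
  {"xyz":[12,15,0],"rot":[0,0,32]},
  {"xyz":[15,18,0],"rot":[0,0,40]},
  {"xyz":[18,22,0],"rot":[0,0,48]},
  {"xyz":[21,26,0],"rot":[0,0,56]},
  {"xyz":[24,30,0],"rot":[0,0,64]},
  {"xyz":[27,34,0],"rot":[0,0,72]},
  {"xyz":[30,37,0],"rot":[0,0,80]},
])

```text
t: 1.15
tool_pos: [0.4625, -0.2053, 0.2356]
orientation: [-3.137, -0.165, -0.0]
force: [-0.0, -1.2, 0.9]
opening: 0.0934
```

Emit:
carry_out([
  {"xyz":[2,2,0],"rot":[0,0,8]},
  {"xyz":[4,4,0],"rot":[0,0,16]},
  {"xyz":[5.5,5,-1],"rot":[0,0,24]},
  {"xyz":[5.5,5,-2],"rot":[0,0,32]},
  {"xyz":[5.5,5,-3],"rot":[0,0,40]},
  {"xyz":[5.5,5,-3],"rot":[0,0,48]},
  {"xyz":[5.5,5,-3],"rot":[0,0,53]},
  {"xyz":[5.5,5,-3],"rot":[0,0,53]},
])

```text
t: 1.95
tool_pos: [0.5165, -0.1577, 0.2052]
orientation: [-2.738, -1.54, 0.001]
force: [0.0, 0.0, 0.3]
opening: 0.093
```

```bash
cat > snap.py <<'E'
from h import *
import sys
n=sys.argv[1];cam=sys.argv[2] if len(sys.argv)>2 else 'wrist'
c=calibration(cam); s=read_state(); im=read_camera(cam)
cv2.imwrite(f'pics/{n}.png',im[:,:,::-1]); np.save(f'pics/{n}.npy',dict(c=c,s=s),allow_pickle=True)
np.set_printoptions(precision=4,suppress=True)
T=R.from_rotvec(s['orientation']).as_matrix()
print(s['t'],s['tool_pos'],'yaw',np.arctan2(T[1,0],T[0,0]),'tz',T[:,2],'F',s['force'],'op',s['opening'],'q',s['q'])
E
python3 snap.py w1
```

```text
1.95 [ 0.5165 -0.1577  0.2052] yaw 1.0247231222271946 tz [-0.0007  0.0003 -1.    ] F [0.0491 0.0376 0.3187] op 0.09303010321781349 q [-0.3912 -0.0151  1.695  -0.      1.4624 -1.416 ]
```

View pics/w1.png

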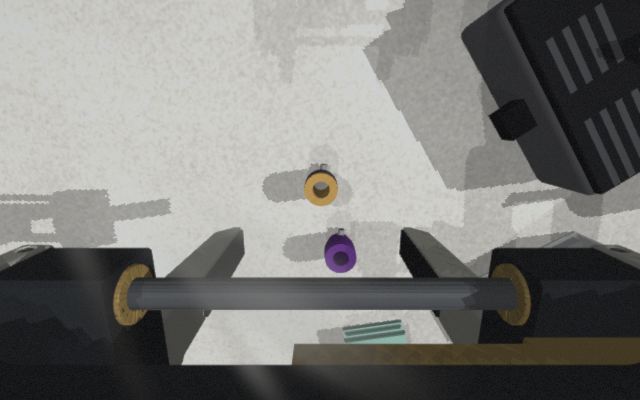

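```bash
python3 - <<'E'
from h import *
crop(cv2.imread('pics/w1.png'),295,150,355,215,10,'pics/w1c.png')
E
```

```text
(no output)
```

View pics/w1c.png

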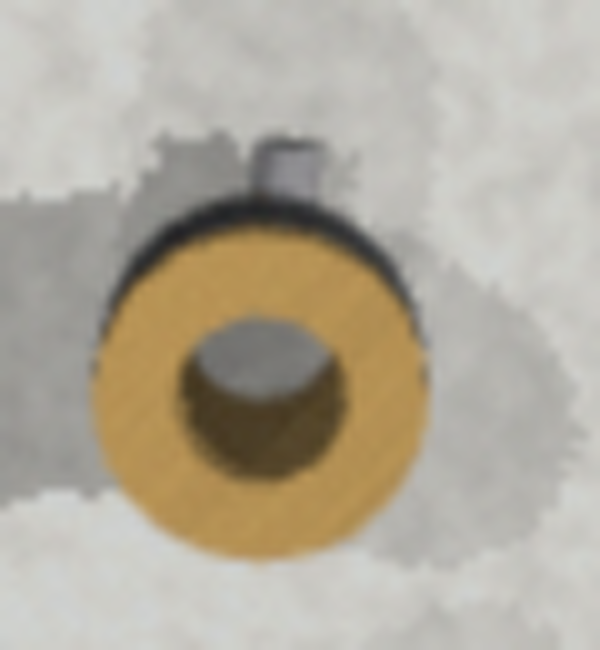

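```bash
python3 - <<'E'
from h import *
np.set_printoptions(precision=4,suppress=True)
d=np.load('pics/w1.npy',allow_pickle=True).item();c=d['c'];s=d['s']
h=onz(c,321.15,189.4,.042);print(h, h-s['tool_pos'])
for z,y in[(.008,144),(.012,150)]:
    t=onz(c,295+28.9,150+y/10,z);v=t-h;print(t,np.hypot(v[0],v[1]),np.arctan2(v[1],v[0]))
T=R.from_rotvec(s['orientation']).as_matrix()
print('camera dir',np.arctan2(-T[1,1],-T[0,1]))
E
```

```text
[ 0.5167 -0.1602  0.042 ] [ 0.0002 -0.0026 -0.1632]
[ 0.4995 -0.1462  0.008 ] 0.02216242778359307 2.4537892439167677
[ 0.4996 -0.1462  0.012 ] 0.022038008259577652 2.454202179800679
camera dir 2.5955193580444336
```

Emit:
carry_out([
  {"xyz":[0,-0.25,-3],"rot":[0,0,-4]},
  {"xyz":[0,-0.25,-6],"rot":[0,0,-8]},
  {"xyz":[0,-0.25,-9],"rot":[0,0,-8]},
  {"xyz":[0,-0.25,-12],"rot":[0,0,-8]},
  {"xyz":[0,-0.25,-15],"rot":[0,0,-8]},
  {"xyz":[0,-0.25,-16.8],"rot":[0,0,-8]},
  {"xyz":[0,-0.25,-16.8],"rot":[0,0,-8]},
])

```text
t: 2.7
tool_pos: [0.5141, -0.1593, 0.0344]
orientation: [-2.838, -1.338, 0.006]
force: [-0.2, 0.5, 0.6]
opening: 0.0929
```

Emit:
carry_out([
  {"xyz":[0,0,0],"rot":[0,0,0]},
  {"xyz":[0,0,0],"rot":[0,0,0]},
  {"xyz":[0,0,0],"rot":[0,0,0]},
  {"xyz":[0,0,0],"rot":[0,0,0]},
  {"xyz":[0,0,0],"rot":[0,0,0]},
  {"xyz":[0,0,0],"rot":[0,0,0]},
  {"xyz":[0,0,0],"rot":[0,0,0]},
  {"xyz":[0,0,0],"rot":[0,0,0]},
], grip=0.2, force=30)

```text
t: 3.5
tool_pos: [0.5167, -0.1602, 0.0377]
orientation: [-2.84, -1.343, -0.0]
force: [-0.4, 0.3, 0.8]
opening: 0.036
```

```bash
python3 snap.py w2
```

```text
3.5 [ 0.5167 -0.1602  0.0377] yaw 0.883604055018879 tz [ 0.0001  0.0001 -1.    ] F [-0.4494  0.3435  0.7713] op 0.03601403639745999 q [-0.3956  0.1625  1.8331  0.0001  1.1459 -1.2792]
```

View pics/w2.png

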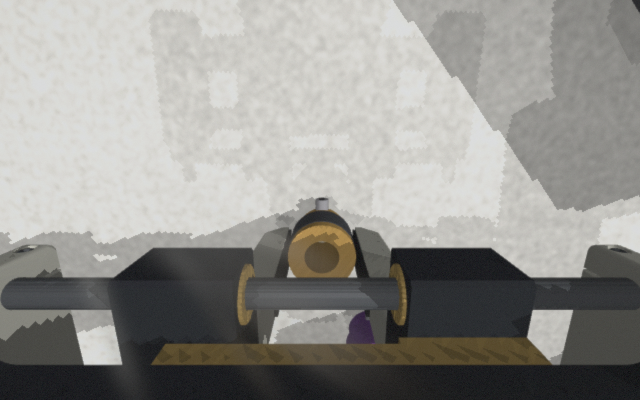

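```bash
python3 - <<'E'
from h import *
crop(cv2.imread('pics/w2.png'),280,185,365,280,7,'pics/w2c.png')
np.set_printoptions(precision=4,suppress=True)
d=np.load('pics/w2.npy',allow_pickle=True).item();c=d['c']
for z in (.042,.012,.004,0): print(z,proj(c,[[.5167,-.1602,z]]))
# screw axis tip at candidate angle relative to head
for a in(2.40,2.454,2.50):
    print(a,proj(c,[[.5167+.023*np.cos(a),-.1602+.023*np.sin(a),z] for z in(.012,.008)]))
E
```

```text
0.042 [[324.3795 257.1663]]
0.012 [[323.9655 235.7929]]
0.004 [[323.876  231.1759]]
0 [[323.8339 229.0032]]
2.4 [[326.103  200.0515]
 [326.0109 198.3737]]
2.454 [[324.0392 199.9976]
 [323.9905 198.3208]]
2.5 [[322.2807 200.0366]
 [322.269  198.3591]]
```

View pics/w2c.png

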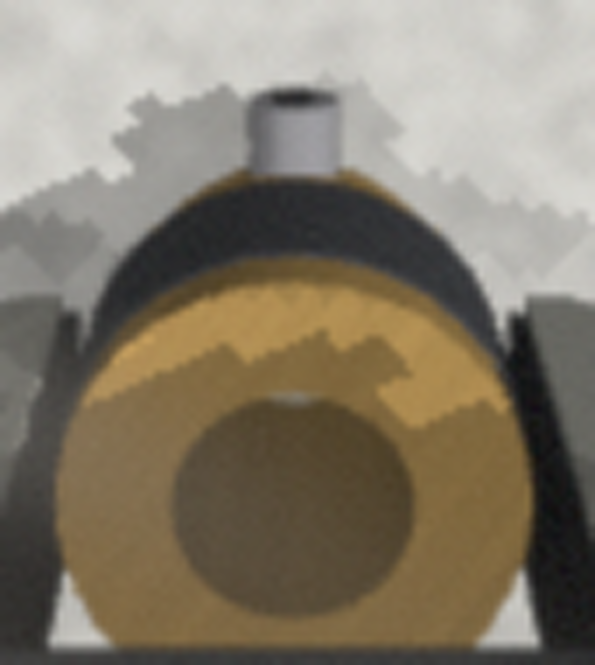

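```bash
python3 - <<'E'
from h import *
a=calibration('scene');b=calibration('side')
print(onz(a,384,322,.0),onz(a,385,300,.195),onz(b,214,230,.095),onz(b,200,196,.195),onz(a,278,270,.055))
E
```

```text
[0.72462324 0.22750795 0.        ] [0.74809244 0.22113784 0.195     ] [0.74389019 0.22886924 0.095     ] [0.74843182 0.24824227 0.195     ] [ 0.76336512 -0.00278105  0.055     ]
```

Emit:
carry_out([
  {"xyz":[0,0,3],"rot":[0,0,0]},
  {"xyz":[0,0,7],"rot":[0,0,0]},
  {"xyz":[0,0,11],"rot":[0,0,0]},
  {"xyz":[0,2,15],"rot":[0,0,4]},
  {"xyz":[1,6,16.5],"rot":[0,0,8]},
  {"xyz":[2,10,16.5],"rot":[0,0,14]},
  {"xyz":[3,14,16.5],"rot":[0,0,20]},
  {"xyz":[4,18,16.5],"rot":[0,0,26]},
  {"xyz":[5,22,16.5],"rot":[0,0,32]},
  {"xyz":[6,25,16.5],"rot":[0,0,38]},
])

```text
t: 4.55
tool_pos: [0.5765, 0.0921, 0.2023]
orientation: [-2.241, -2.2, 0.0]
force: [0.2, -0.6, -0.2]
opening: 0.0364
```

Emit:
carry_out([
  {"xyz":[1.5,3,0],"rot":[0,0,3]},
  {"xyz":[3,5,0],"rot":[0,0,5.3]},
  {"xyz":[3.5,5.3,0],"rot":[0,0,5.3]},
  {"xyz":[3.5,5.3,0],"rot":[0,0,5.3]},
])

```text
t: 4.95
tool_pos: [0.6117, 0.1429, 0.2019]
orientation: [-2.143, -2.296, 0.002]
force: [0.0, -0.5, -1.4]
opening: 0.0361
```

```bash
python3 snap.py w3;  python3 - <<'E'
from h import *
d=np.load('pics/w3.npy',allow_pickle=True).item();c=d['c']
print(proj(c,[[.547,.145,.119],[.547,.145,.093],[.467,.139,.111]]))
E
```

```text
4.95 [0.6117 0.1429 0.2019] yaw 1.6395919005322925 tz [-0.0011 -0.0005 -1.    ] F [ 0.033  -0.517  -1.3839] op 0.03611330691141699 q [ 0.1481  0.2235  1.4457 -0.0004  1.4736 -1.4914]
[[332.01802556 129.00687999]
 [331.00155366 128.19738414]
 [331.89969362  12.97553108]]
```

View pics/w3.png

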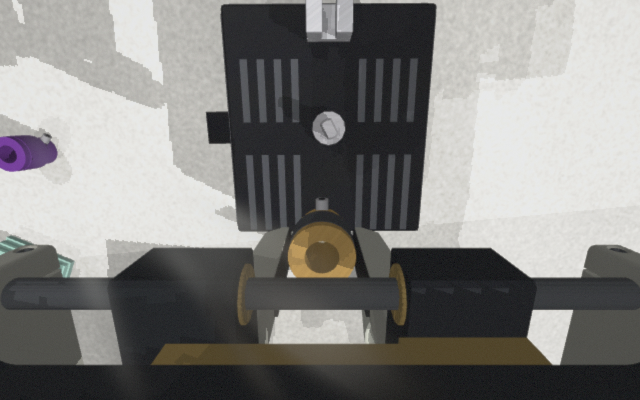

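Purple head left alone at far left; the spindle is at about (329,128), guide at (329,18), held head at (322,250). Closer crop.

```bash
 python3 - <<'E'
from h import *
im=cv2.imread('pics/w3.png')
crop(im,300,100,360,155,12,'pics/w3c.png')
crop(im,205,0,450,240,3,'pics/w3d.png')
E
```

```text
(no output)
```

View pics/w3c.png

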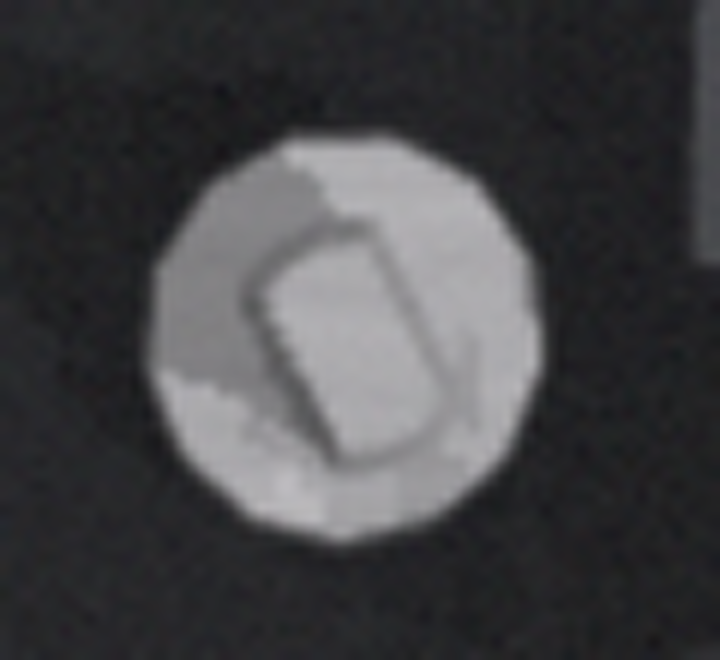

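View pics/w3d.png

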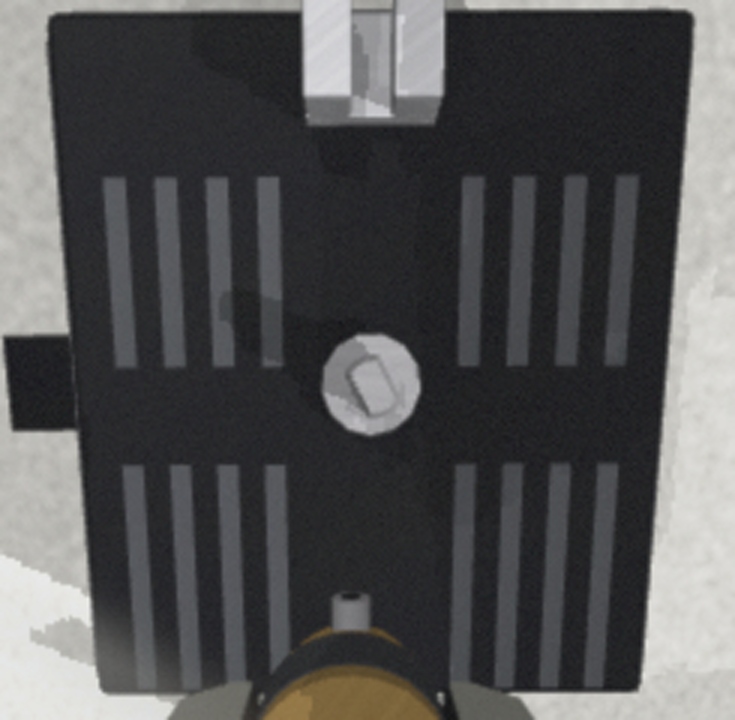

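```bash
 python3 - <<'E'
from h import *
np.set_printoptions(precision=4,suppress=True)
d=np.load('pics/w3.npy',allow_pickle=True).item();c=d['c'];s=d['s']
print('head proj',proj(c,s['tool_pos']+[0,0,.0043]))
P=lambda x,y,z: onz(c,205+x/3,y/3,z)
dz=.085
for (p,q) in [((50,20),(103,688)),((692,20),(640,688)),((58,13),(688,10)),((104,691),(638,691)),((115,180),(136,687-150)),((269,180),(284,365))]:
    v=P(*q,dz)-P(*p,dz);print(np.degrees(np.arctan2(v[1],v[0])),np.linalg.norm(v))
tip=onz(c,329.6,128.6,.119);boss=onz(c,328.8,128.2,.093);g=P(373.5,97,.111)
print(tip,boss,g,np.degrees(np.arctan2(*(tip-g)[1::-1])),np.hypot(*(tip-g)[:2]))
u=lambda x,y,z:onz(c,300+x/12,100+y/12,z)
for p,q in[((370,230),(450,385)),((265,300),(338,460))]:
    v=u(*q,.119)-u(*p,.119);print('flat edge dir',np.degrees(np.arctan2(v[1],v[0])))
E
```

```text
head proj [[324.0032 259.2313]]
4.246149264484246 0.18560204117977377
4.360539269021492 0.18544725589957656
94.12564988012927 0.1644956012681512
93.93891266487564 0.16756409885516632
3.809125612828844 0.09884635858340761
7.653102588747354 0.04893164541728147
[0.5468 0.1432 0.119 ] [0.5471 0.1432 0.093 ] [0.4795 0.1382 0.111 ] 4.1919936029805775 0.06749058992336078
flat edge dir 32.35797993115195
flat edge dir 29.09711780779924
```

Emit:
carry_out([
  {"xyz":[-1,0.2,0],"rot":[0,0,-8]},
  {"xyz":[-2,0.2,0],"rot":[0,0,-16]},
  {"xyz":[-3,0.2,0],"rot":[0,0,-24]},
  {"xyz":[-4,0.2,0],"rot":[0,0,-32]},
  {"xyz":[-5,0.2,0],"rot":[0,0,-40]},
  {"xyz":[-6,0.2,-1],"rot":[0,0,-48]},
  {"xyz":[-6.5,0.2,-2],"rot":[0,0,-56]},
  {"xyz":[-6.5,0.2,-3],"rot":[0,0,-63]},
  {"xyz":[-6.5,0.2,-3],"rot":[0,0,-63]},
])

```text
t: 5.9
tool_pos: [0.5451, 0.1432, 0.1711]
orientation: [3.029, 0.832, -0.005]
force: [-1.1, -0.2, -1.5]
opening: 0.0366
```

```bash
python3 snap.py s4 side;python3 snap.py a4 scene; python3 snap.py w4; python3 - <<'E'
from h import *
crop(cv2.imread('pics/s4.png'),250,170,370,290,6,'pics/s4c.png')
crop(cv2.imread('pics/a4.png'),330,140,450,260,6,'pics/a4c.png')
E
```

```text
5.9 [0.5451 0.1432 0.1711] yaw 0.5358976463351626 tz [-0.0028 -0.0008 -1.    ] F [-1.1181 -0.1528 -1.5037] op 0.03656983539469019 q [ 0.1661  0.0744  1.667  -0.0003  1.4031 -0.3697]
5.95 [0.5457 0.1435 0.172 ] yaw 0.5407147928613927 tz [-0.0017 -0.0005 -1.    ] F [ 0.8933  0.2504 -0.5533] op 0.035765653832087824 q [ 0.1664  0.0744  1.6653 -0.0002  1.4037 -0.3743]
6.0 [0.5464 0.1437 0.1728] yaw 0.542068805964646 tz [-0.0004 -0.0003 -1.    ] F [-0.4514 -0.0446 -2.0562] op 0.03609522458971633 q [ 0.1666  0.0743  1.6639 -0.0002  1.4038 -0.3754]
```

View pics/s4c.png

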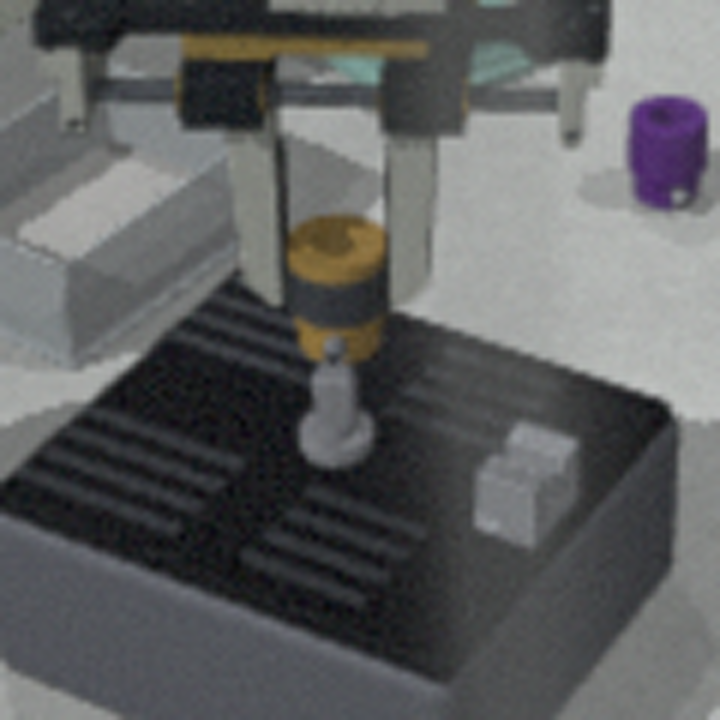

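View pics/a4c.png

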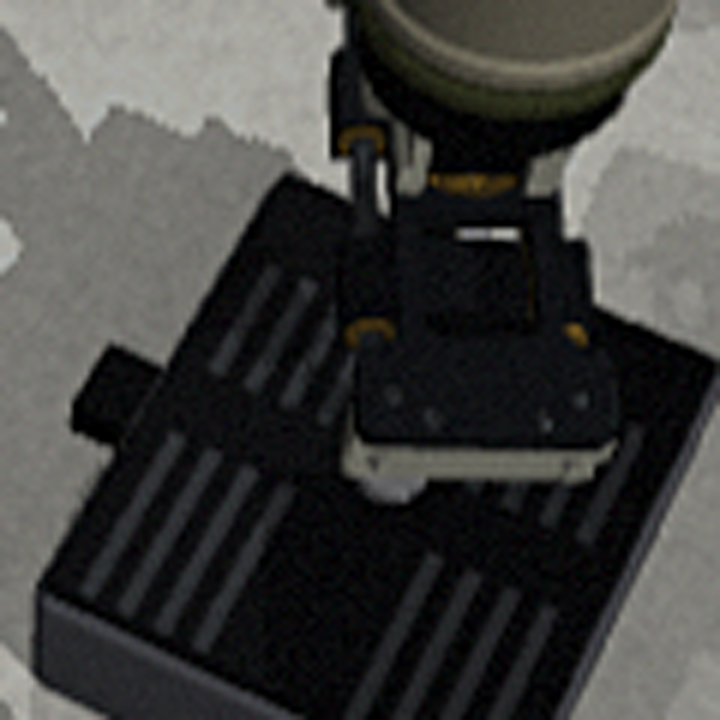

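View pics/w4.png

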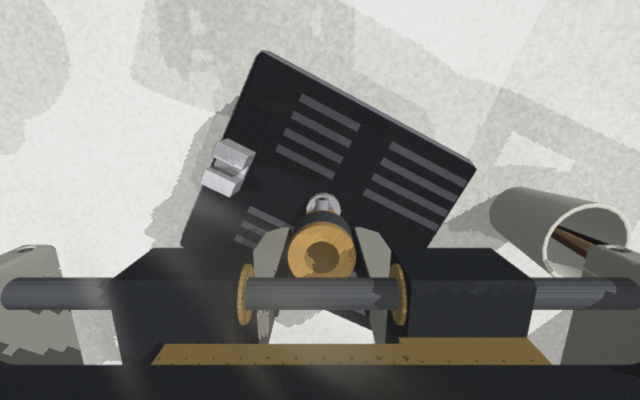

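```bash
 python3 - <<'E'
from h import *
np.set_printoptions(precision=2,suppress=True)
c=np.load('pics/s4.npy',allow_pickle=True).item()['c']
pr=lambda P:(proj(c,P)-[250,170])*6
print(pr([[.5468,.1446,z] for z in(.093,.119)]))
print(pr([[.5454,.1433,.1715-.0375+z] for z in(0,.042)]))
print(pr([[.5468+.001,.1446,.119],[.5468,.1456,.119]]))
c=np.load('pics/w4.npy',allow_pickle=True).item()['c']
print(proj(c,[[.5468,.1446,.093],[.5464,.1437,.177]]))
crop(cv2.imread('pics/w4.png'),275,180,370,285,7,'pics/w4c.png')
E
```

```text
[[338.63 428.13]
 [336.76 371.05]]
[[340.96 336.92]
 [337.9  239.99]]
[[334.52 370.13]
 [335.14 372.43]]
[[324.24 209.27]
 [323.94 256.44]]
```

View pics/w4c.png

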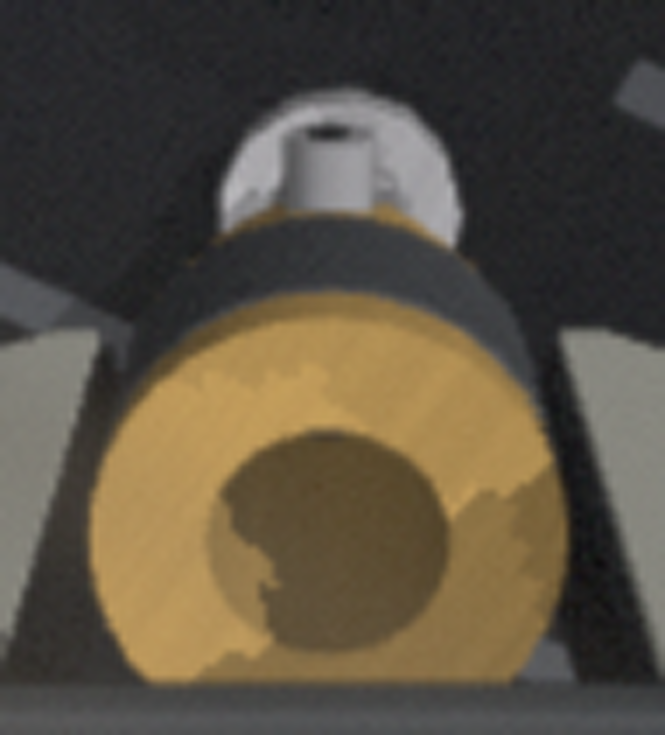

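Emit:
carry_out([
  {"xyz":[0.1,0.05,0],"rot":[0,0,0]},
  {"xyz":[0.1,0.05,-0.8],"rot":[0,0,0]},
  {"xyz":[0.1,0.05,-1.3],"rot":[0,0,0]},
  {"xyz":[0.1,0.05,-1.3],"rot":[0,0,0]},
  {"xyz":[0.1,0.05,-1.3],"rot":[0,0,0]},
])

```text
t: 6.55
tool_pos: [0.5474, 0.1452, 0.1591]
orientation: [-3.028, -0.838, 0.002]
force: [0.3, 0.3, -0.6]
opening: 0.036
```

Emit:
carry_out([
  {"xyz":[0,0,-0.3],"rot":[0,0,0]},
  {"xyz":[0,0,-0.6],"rot":[0,0,0]},
  {"xyz":[0,0,-0.6],"rot":[0,0,0]},
  {"xyz":[0,0,-0.6],"rot":[0,0,0]},
])

```text
t: 6.95
tool_pos: [0.5476, 0.1452, 0.1535]
orientation: [-3.028, -0.838, 0.0]
force: [-0.4, -0.9, -0.8]
opening: 0.0357
```

Emit:
carry_out([
  {"xyz":[0,0,-0.1],"rot":[0,0,0]},
  {"xyz":[0,0,-0.2],"rot":[0,0,0]},
  {"xyz":[0,0,-0.3],"rot":[0,0,0]},
  {"xyz":[0,0,-0.3],"rot":[0,0,0]},
  {"xyz":[0,0,-0.3],"rot":[0,0,0]},
])

```text
t: 7.45
tool_pos: [0.5477, 0.1452, 0.1506]
orientation: [3.028, 0.838, -0.0]
force: [0.1, 0.5, -1.6]
opening: 0.036
```

Emit:
carry_out([
  {"xyz":[0,0,-0.1],"rot":[0,0,0]},
  {"xyz":[0,0,-0.2],"rot":[0,0,0]},
  {"xyz":[0,0,-0.3],"rot":[0,0,0]},
  {"xyz":[0,0,-0.4],"rot":[0,0,0]},
  {"xyz":[0,0,-0.4],"rot":[0,0,0]},
  {"xyz":[0,0,-0.4],"rot":[0,0,0]},
])

```text
t: 8.05
tool_pos: [0.5476, 0.1452, 0.1466]
orientation: [-3.028, -0.838, 0.0]
force: [-0.6, 0.4, -1.2]
opening: 0.0362
```

Emit:
carry_out([
  {"xyz":[0,0,-0.2],"rot":[0,0,0]},
  {"xyz":[0,0,-0.4],"rot":[0,0,0]},
  {"xyz":[0,0,-0.6],"rot":[0,0,0]},
  {"xyz":[0,0,-0.8],"rot":[0,0,0]},
  {"xyz":[0,0,-0.8],"rot":[0,0,0]},
  {"xyz":[0,0,-0.8],"rot":[0,0,0]},
])

```text
t: 8.65
tool_pos: [0.5476, 0.1452, 0.1385]
orientation: [-3.028, -0.838, 0.0]
force: [0.2, 0.1, -1.7]
opening: 0.0359
```

```bash
python3 snap.py s5 side; python3 - <<'E'
from h import *
print(read_state()['wrist_torque'])
crop(cv2.imread('pics/s5.png'),250,170,370,290,6,'pics/s5c.png')
E
```

```text
8.65 [0.5476 0.1452 0.1385] yaw 0.5398385028377065 tz [-0.0002 -0.     -1.    ] F [ 0.2116  0.0823 -1.7467] op 0.03593898774602628 q [ 0.1687  0.1072  1.6935  0.      1.3411 -0.3712]
[ 0.0351379  -0.07967488  0.01296638]
```

View pics/s5c.png

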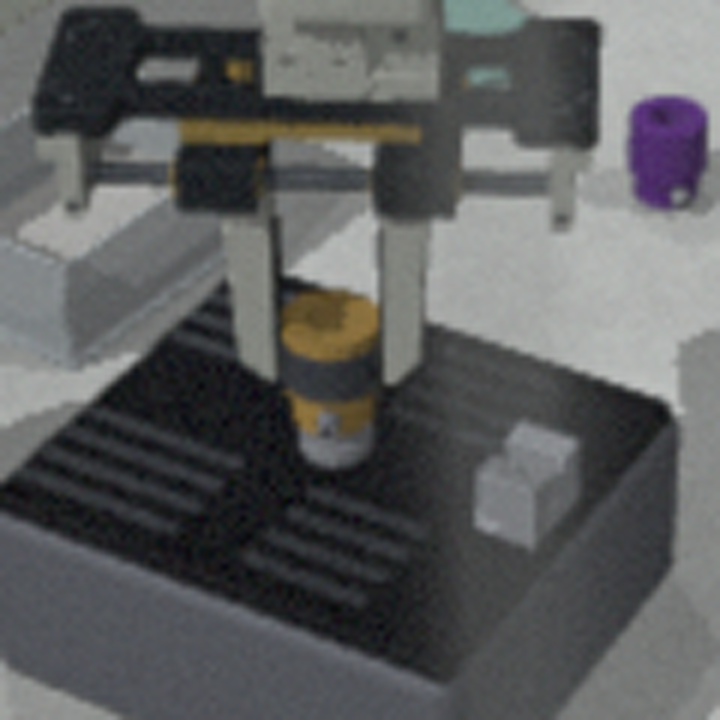

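Emit:
carry_out([
  {"xyz":[0,0,-0.2],"rot":[0,0,0]},
  {"xyz":[0,0,-0.4],"rot":[0,0,0]},
  {"xyz":[0,0,-0.6],"rot":[0,0,0]},
  {"xyz":[0,0,-0.7],"rot":[0,0,0]},
  {"xyz":[0,0,-0.75],"rot":[0,0,0]},
  {"xyz":[0,0,-0.75],"rot":[0,0,0]},
])

```text
t: 9.3
tool_pos: [0.5476, 0.1452, 0.131]
orientation: [-3.028, -0.838, 0.0]
force: [-0.1, -0.0, -1.8]
opening: 0.0362
```

Emit:
carry_out([
  {"xyz":[0,0,-0.1],"rot":[0,0,0]},
  {"xyz":[0,0,-0.1],"rot":[0,0,0]},
  {"xyz":[0,0,-0.1],"rot":[0,0,0]},
])

```text
t: 9.6
tool_pos: [0.5479, 0.1453, 0.1307]
orientation: [3.028, 0.838, 0.001]
force: [-1.9, 0.4, 3.8]
opening: 0.0358
```

Emit:
carry_out([
  {"xyz":[0,0,0],"rot":[0,0,8]},
  {"xyz":[0,0,0],"rot":[0,0,16]},
  {"xyz":[0,0,0],"rot":[0,0,24]},
  {"xyz":[0,0,0],"rot":[0,0,32]},
  {"xyz":[0,0,0],"rot":[0,0,40]},
  {"xyz":[0,0,0],"rot":[0,0,48]},
  {"xyz":[0,0,0],"rot":[0,0,56]},
  {"xyz":[0,0,0],"rot":[0,0,64]},
  {"xyz":[0,0,0],"rot":[0,0,64]},
  {"xyz":[0,0,0],"rot":[0,0,64]},
])

```text
t: 10.6
tool_pos: [0.5473, 0.1454, 0.1306]
orientation: [-2.123, -2.315, 0.001]
force: [-5.6, -0.1, 6.5]
opening: 0.0358
```

```bash
python3 snap.py w6; python3 - <<'E'
from h import *
print(read_state()['wrist_torque'],read_state()['force'])
crop(cv2.imread('pics/w6.png'),270,60,375,285,3,'pics/w6c.png')
E
```

```text
10.6 [0.5473 0.1454 0.1306] yaw 1.657327477402094 tz [-0.0008  0.0002 -1.    ] F [-5.6246 -0.0597  6.5193] op 0.035776186956622213 q [ 0.1689  0.1144  1.7008  0.0003  1.3271 -1.4885]
[ 0.02779716  0.80732777 -0.03396659] [-5.23306294  0.16290299  6.73780867]
```

View pics/w6c.png

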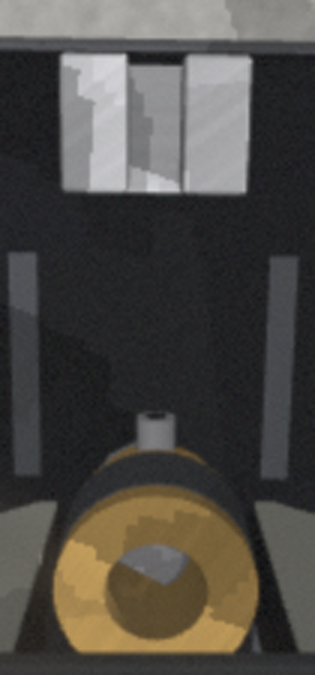

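Emit:
carry_out([
  {"xyz":[-0.07,0,0],"rot":[0,0,0]},
  {"xyz":[-0.07,0,0],"rot":[0,0,0]},
  {"xyz":[-0.07,0,0],"rot":[0,0,0]},
])

```text
t: 10.95
tool_pos: [0.5472, 0.1453, 0.1307]
orientation: [2.124, 2.315, 0.001]
force: [-2.6, -0.4, 6.4]
opening: 0.0359
```

```bash
python3 -c "
from plant import *
s=read_state();print(s['force'],s['wrist_torque'],s['tool_pos'])"
```

```text
[-2.58321736 -0.43371492  6.39593406] [ 0.09665774  0.39562501 -0.0106244 ] [0.54718283 0.14534781 0.13068952]
```

Emit:
carry_out([
  {"xyz":[-0.05,0,0],"rot":[0,0,4]},
  {"xyz":[-0.05,0,0],"rot":[0,0,8]},
  {"xyz":[-0.05,0,0],"rot":[0,0,12]},
  {"xyz":[-0.05,0,0],"rot":[0,0,12]},
  {"xyz":[-0.05,0,0],"rot":[0,0,12]},
])

```text
t: 11.45
tool_pos: [0.5467, 0.1451, 0.1307]
orientation: [1.87, 2.524, 0.0]
force: [-2.4, -0.5, 5.8]
opening: 0.0362
```

```bash
python3 -c "
from plant import *
s=read_state();print(s['force'],s['wrist_torque'],s['tool_pos'])"
```

```text
[-2.43208151 -0.52034737  5.79948425] [-0.05922794  0.43432342  0.02705828] [0.54669346 0.1451354  0.13065517]
```

Emit:
carry_out([
  {"xyz":[0,0,0],"rot":[0,0,-4]},
  {"xyz":[0,0,0],"rot":[0,0,-8]},
  {"xyz":[0,0,0],"rot":[0,0,-12]},
  {"xyz":[0,0,0],"rot":[0,0,-12]},
  {"xyz":[0,0,0],"rot":[0,0,-12]},
])

```text
t: 11.95
tool_pos: [0.5471, 0.1452, 0.1306]
orientation: [2.121, 2.316, 0.002]
force: [1.6, -0.1, 4.1]
opening: 0.0359
```

```bash
python3 snap.py w7; python3 snap.py s7 side; python3 - <<'E'
from h import *
print(read_state()['wrist_torque'],read_state()['force'])
crop(cv2.imread('pics/w7.png'),265,60,375,290,3,'pics/w7c.png')
crop(cv2.imread('pics/w7.png'),285,185,360,280,8,'pics/w7d.png')
crop(cv2.imread('pics/s7.png'),270,190,350,270,8,'pics/s7c.png')
E
```

```text
11.95 [0.5471 0.1452 0.1306] yaw 1.6588367718917132 tz [ 0.0015  0.0002 -1.    ] F [ 1.5578 -0.1473  4.0541] op 0.03587707105703049 q [ 0.1689  0.1119  1.7036 -0.0001  1.3247 -1.4899]
12.0 [0.5471 0.1452 0.1307] yaw 1.6587089010095548 tz [ 0.0015  0.0002 -1.    ] F [1.0161 0.0353 4.7979] op 0.03577061974984802 q [ 0.169   0.1118  1.7036 -0.0001  1.3247 -1.4897]
[ 0.03652298 -0.36459403 -0.04264962] [0.97281762 0.01399359 5.12708315]
```

View pics/w7c.png

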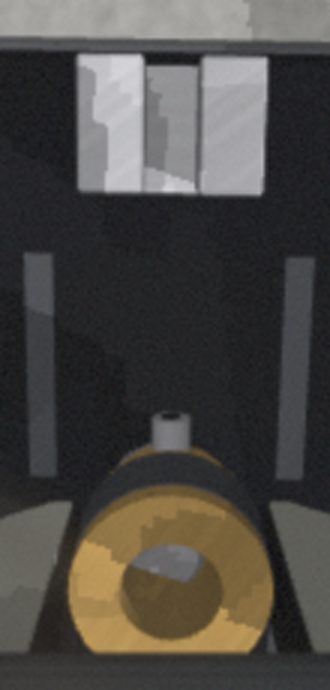

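View pics/w7d.png

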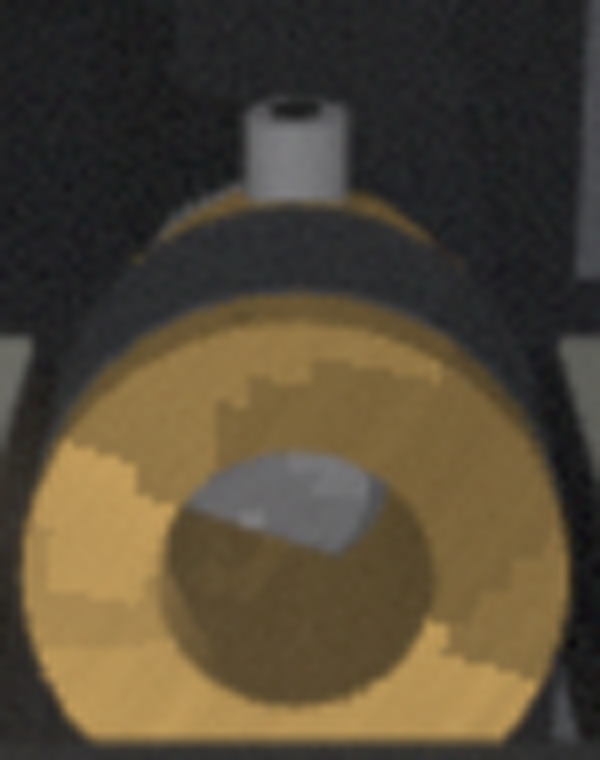

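View pics/s7c.png

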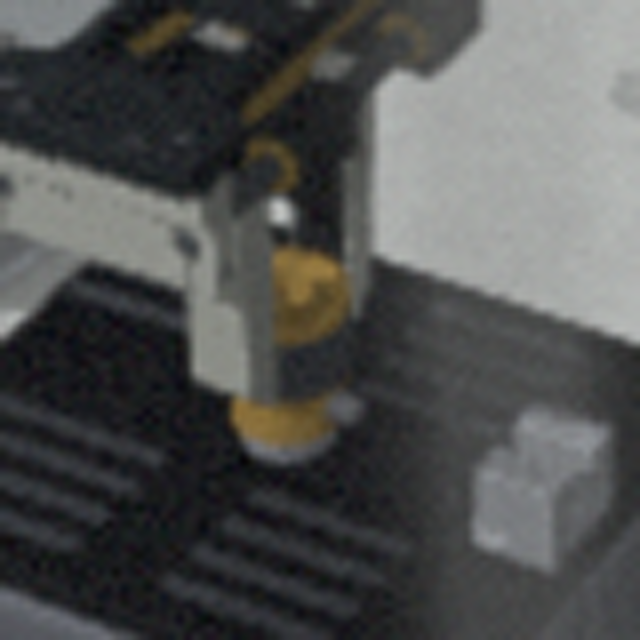

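Emit:
carry_out([
  {"xyz":[0,0,0],"rot":[0,0,6]},
  {"xyz":[0,0,0],"rot":[0,0,12]},
  {"xyz":[0,0,0],"rot":[0,0,18]},
  {"xyz":[0,0,0],"rot":[0,0,24]},
  {"xyz":[0,0,0],"rot":[0,0,27]},
  {"xyz":[0,0,0],"rot":[0,0,27]},
  {"xyz":[0,0,0],"rot":[0,0,27]},
])

```text
t: 12.75
tool_pos: [0.5464, 0.1449, 0.1306]
orientation: [1.523, 2.748, -0.001]
force: [-4.0, -1.5, 8.4]
opening: 0.0361
```

Emit:
carry_out([
  {"xyz":[0,0,0],"rot":[0,0,-6]},
  {"xyz":[0,0,0],"rot":[0,0,-12]},
  {"xyz":[0,0,0],"rot":[0,0,-18]},
  {"xyz":[0,0,0],"rot":[0,0,-24]},
  {"xyz":[0,0,0],"rot":[0,0,-27.3]},
  {"xyz":[0,0,0],"rot":[0,0,-27.3]},
  {"xyz":[0,0,0],"rot":[0,0,-27.3]},
])

```text
t: 13.45
tool_pos: [0.547, 0.1452, 0.1306]
orientation: [2.128, 2.31, 0.001]
force: [1.0, -1.3, 6.0]
opening: 0.0359
```

```bash
python3 snap.py w8; python3 - <<'E'
from h import *
print(read_state()['wrist_torque'],read_state()['force'])
crop(cv2.imread('pics/w8.png'),285,185,360,280,8,'pics/w8d.png')
crop(cv2.imread('pics/w8.png'),265,60,375,220,5,'pics/w8c.png')
E
```

```text
13.45 [0.547  0.1452 0.1306] yaw 1.652636123381845 tz [ 0.0012  0.0001 -1.    ] F [ 0.9804 -1.2769  6.0167] op 0.03590938539975243 q [ 0.169   0.1118  1.7037 -0.0001  1.325  -1.4837]
[-0.01620112 -0.27393471 -0.01890621] [-0.2289363   0.43226154  6.01187389]
```

View pics/w8d.png

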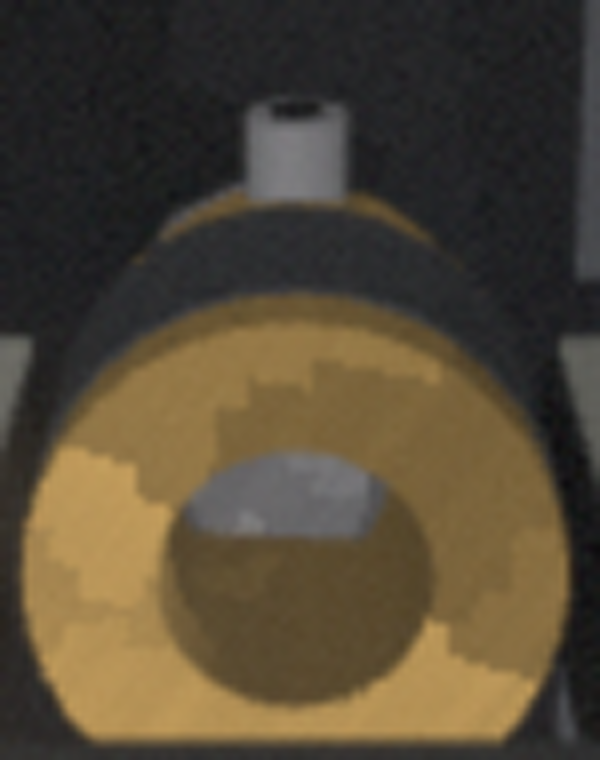

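View pics/w8c.png

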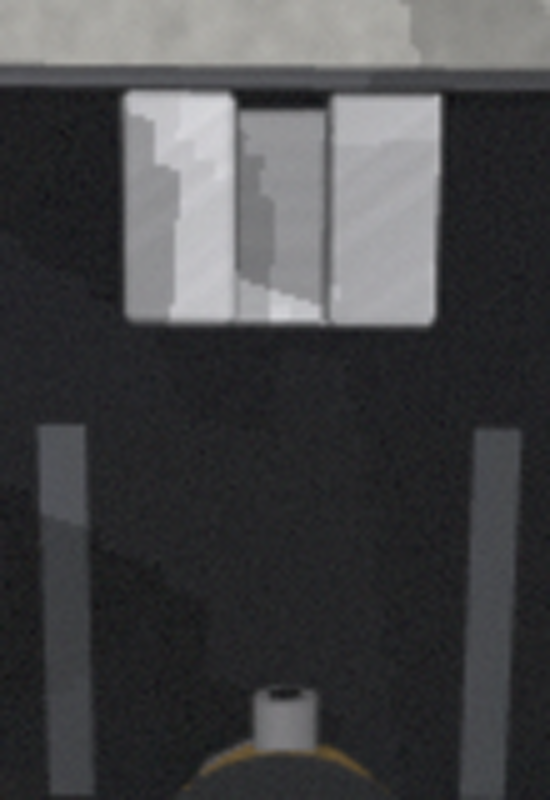

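```bash
 python3 - <<'E'
from h import *
d=np.load('pics/w8.npy',allow_pickle=True).item();c=d['c'];s=d['s']
A=lambda p,q:np.degrees(np.arctan2(*(q-p)[1::-1]))
top=onz(c,322.0,185+568/8,.135)
st=onz(c,265+286.5/5,60+690/5,.105); st2=onz(c,322.06,185+102/8,.105)
gf=onz(c,265+281.2/5,60+318/5,.111); gb=onz(c,265+281.8/5,60+95/5,.111)
print(top,st,st2,gf,gb)
print('screw dir',A(top,st),A(top,st2),'guide from head',A(top,gf),A(top,gb),'guide slot own dir',A(gf,gb))
P=lambda x,y:onz(c,265+x/5,60+y/5,.085)
for p,q in[((61,425),(72,790)),((497,430),(482,795))]: print('slots',A(P(*q),P(*p)))
print('deckedge',A(P(0,90),P(550,92))+90, 'tool -y', np.degrees(1.6526)+90)
E
```

```text
[0.54519731 0.14398938 0.135     ] [0.52171098 0.14226929 0.105     ] [0.52156825 0.14211309 0.105     ] [0.47852867 0.13813388 0.111     ] [0.45589294 0.13635843 0.111     ]
screw dir -175.8112564641133 -175.45990819469915 guide from head -174.9806021544379 -175.11601160496556 guide slot own dir -175.51514306205047
slots -175.7428454978795
slots -175.64617880357775
deckedge 184.4543277382025 tool -y 184.68700522331986
```

```bash
python3 snap.py s9 side; python3 - <<'E'
from h import *
crop(cv2.imread('pics/s9.png'),270,190,350,270,8,'pics/s9c.png')
E
```

```text
13.5 [0.547  0.1452 0.1306] yaw 1.6527669332234478 tz [ 0.0012  0.0001 -1.    ] F [-0.2289  0.4323  6.0119] op 0.036197217473444926 q [ 0.169   0.1118  1.7036 -0.0001  1.325  -1.4838]
```

View pics/s9c.png

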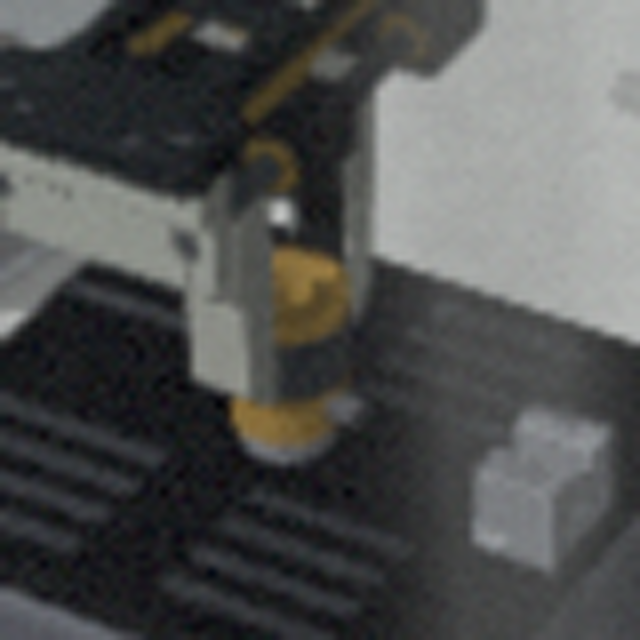

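The side view shows the hub sitting on the boss, with the screw pointing at the guide.

```bash
python3 -c "
from plant import *
print(close_job())"
```

```text
the job is handed in; nothing more can be done
None
```

The grinding head is fully down on the bearing boss with its set screw on a flat, pointing at the key guide. I handed the job in at about 13.5 s with the head still gripped at a 30 N grip setting.

I picked up the brass head, left the purple one alone, and turned its screw to the flat I had read from the wrist picture. It went down without resting on the spindle's end. I then turned head and spindle together to face the guide. The spindle lagged behind the screw, so I overshot and turned back to bring the screw to the middle of the flat.

**Last checks**
- **Seating:** the tool height is 0.1306 m. That matches the 0.0377 m grip height plus the 93 mm boss top. It is pushing down with about 6 N, and the sideways force has dropped to under 0.5 N after an earlier 5.6 N.
- **Screw direction:** measured at 184.2–184.5°. The deck edge and slots put the guide direction at 184.3–184.5°, while the line drawn from the head itself gave about 185°. They disagree by under 1°, within the wrist camera's offset of about 1 mm.
- **Flat:** in the wrist picture the flat's edge lies square to the screw. I judged that by eye, not by feel.
- **Bystanders:** I moved nothing near the tub, glass stack or cup, but took no final picture of all three.

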